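# Open the ratchet pan stop

## Robot

A 6-joint arm with a two-finger parallel gripper is mounted at the origin on a cart in front of the work surface, level with it; the furniture and walls round the work are solid. World frame = base frame: x ahead of the robot, y to its left, z up, the work surface at z = 0. Lengths are in m, angles in rad, forces in N, time in s.
With the tool pointing down it reaches from about 0.3 to 0.75 m from the base axis. Payload 8.5 kg.
Tool frame: the origin (TCP) lies at the very end of the fingers, on their centre line; the grasp point (between the pads) lies 19 mm behind it (arm.hold_point_z is the distance from the TCP to the grasp point, in m); z points along the fingers, y is the line along which they close (so a half turn about z gives the same grasp; the last joint's range is limited). The gripper opens to 88 mm and grips with 3 to 60 N. Pads are 18 mm wide; open, the fingers measure 123 mm over their backs; the gripper's body (75 mm by 187 mm) begins 45 mm behind the grasp point.
Start: joints at [-1.4, 0.381, 1.297, -0, 1.464, -0.215], TCP at [0.207, -0.51, 0.239] pointing down, gripper open.
Joint ranges: [-3.11, 3.11], [-0.89, 2.33], [0.22, 2.48], [-1.42, 4.56], [0.17, 2.85], [-2.88, 2.88]. Speed limits (rad/s): [2.39, 2.39, 3.14, 3.14, 3.14, 3.14].

## Interface

Orientations are given as a unit quaternion [x, y, z, w].
In Python, from cell import observe, imaging, arm, spot_in gives the robot as it stands.
- The arm moves only by the tool servo_tool, never from a script. Its arguments are lists of equal length, an entry for each row: "travel": the shift along the tool's x, y, z scaled (see below), a list of three; "dr": the turn, a rotation vector about the tool's x, y, z scaled (see below), a list of three; "gripper": the opening, from -1 (shut) to 1 (fully open). In form: {"travel": [[x, y, z], ...], "dr": [[rx, ry, rz], ...], "gripper": [gripper, ...]}. A call has 1 to 20 rows; each row shifts and turns the commanded pose from where the row before left it, along the tool's axes as they then stand; what a row does not reach is not made up. The controller multiplies each number of a shift by 50 cm and each number of a turn by 30 degrees. A row lasts 1/10 s, in which the tool goes at most 50 mm and 8.59 degrees, less where a joint would pass 70% of its speed; a pose out of reach is approached as far as the arm can. A call with a number of a shift or a turn outside -1 to 1 is refused whole. A call with a gripper value outside its range is refused whole. The fingers move at their own pace and stop on an object; "grip_force" is the grip in N (left out, the last holds). Time passes only in rows, so rows that do not move let the fingers close. It gives the time, the measured TCP pose, the force, the opening and the grip force at its end, in the units of the state.
- observe(): the state, without advancing time (a new reading comes with each control period).
- imaging.snapshot(name): name is "scene" or "top" or "wrist"; returns a dict with "image" (420x560x3 uint8, red, green, blue), "range_z" (420x560 float32, m along the optical axis (not along the pixel's ray), 0 where there is no reading), "K" (3x3 intrinsics, pixels), "world_to_cam" (4x4, takes a point from world to camera coordinates). Camera axes: x right, y up, looking along -z (the intrinsics and any distortion apply to the point x, -y, -z); pixel columns grow to the right and rows downward; lengths in m; the calibration is good to about 2 mm. The wrist camera is an equidistant fisheye: a pixel r from the principal point sees the ray r / f radians off the axis. A picture is of the moment at which its call begins.
- arm.sign_off(): hands the job in; it is judged then, once.
Trained networks look in a picture, given as the dict that the camera call returned (one of the last four; its "shot" number tells which), for a name from the list of things; names that differ only in an ending like _2 or _b are one class to them, and where a whole thing is asked for, a point or a joint stands for the part that bears it (a point fixed in the world has none). Each returns a list of dicts, best first, with "p" (0 to 1); they miss things now and then, are a little off and sometimes report something else, mostly with a low value. They report only what shows in the picture. A call takes as long as a camera call.
- spot_in(picture, label): "box" ([centre column, centre row, width, height] in pixels, round what is visible of it).
The state is a dict: "clock": time; "joint_pos": joint angles; "joint_vel": joint speeds; "effort": joint torques, N m; "position": TCP position; "eef_rot": TCP orientation; "force": force on the tool from outside, world axes, zero at the start; "moment": the same for the moment, N m; "width": opening from 0.0 (shut) to 1.0 (fully open); "finger_force": force on a finger pad.
Only numpy, scipy, OpenCV 4.12 (cv2) and the standard library are available. Lean on these libraries where they do the work, as an engineer would, in place of code of your own. Each camera call takes 0.05 s, during which the arm holds its last target. There are 200 camera calls.

## Task

A pan stop is fixed on the hob: a toothed bar with a fixed jaw at its left end and a sliding jaw that pens in the milk pan. With the fingertips press down the release tab on top of the sliding jaw and, keeping it down, push the jaw along its bar away from the pan, all the way back against the block at the bar's end; then take the fingers off so that the tab springs up again. Grip or lift nothing, and leave the pan and the other things on the hob where they stand.

Things in the scene. Friction and masses are not known exactly. Their poses are not given: they have to be found in the camera images.
- pan_stop: Fixed steel part of the pan stop. Origin on the hob (z = 0) under the bar's middle line. Its y axis runs along the bar: +y to the fixed jaw (face at +0.150 m), -y to the end block (from -0.182), the way the sliding jaw opens; +x points to the pan. Bar 18 mm wide, 352 long, 24 to 42 mm above the hob. Jaw plates 9 mm thick, x = -20 to +130 mm, 42 (fixed) and 50 mm high. Foot rails at the ends.
- sliding_jaw (a joint): Travel of the sliding jaw in m: 0 nearest the pan, 0.085 against the end block (its limit). Starts at 0.003 to 0.025. With the tab up, the ratchet (8 mm teeth) stops it from opening after at most 8 mm, though it can click toward the pan; with the tab down it slides with about 3 N of friction.
- release (a joint): How far the release tab is down, in m: 0 up, 0.007 fully down (hard stop). It may rest up to 0.004 down on a tooth. Sprung: about 2 N to start it, 6 N fully down; the pawl clears the teeth from 0.0045. There are no teeth in the last 6 mm of the jaw's travel, so there it springs up fully.
- tab_top (a point): Centre of the upper face of the release tab, a flat ribbed steel tab on top of the sliding jaw, 32 mm across the bar by 46 mm along it, in a 52 mm gap between a guard on the pan side (9 mm thick, 38 wide, top 70 mm above the hob) and the thumb block. Upper face 62 mm above the hob when up, 55 mm when fully down. It travels with the jaw.
- thumb_block_face (a point): On the upright face, turned to the tab, of the dark block at the sliding jaw's tail, 26 mm from the tab's centre toward the end block; 67 mm above the hob. The block is part of the jaw, 38 mm across the bar, 18 mm along it, top 72 mm above the hob: a finger that presses the tab can push the jaw along by this face.
- end_block_face (a point): Point on the face of the end block, turned to the sliding jaw, 33 mm above the hob on the bar's middle line; the jaw's tail stops there.
- milk_pan: Orange saucepan, bowl 149 mm wide and 72 mm high, standing loose between the two jaws, clear of both by some mm; its handle points left and somewhat back, its end up to 92 mm above the hob. Origin at the foot of the bowl's rim where the handle starts; bowl centre 67 mm from it along its own +y, handle 141 mm along its -y. Leave it.
- mug_b: White mug with a pattern, 89 mm wide, 88 mm high, with a handle, loose near the back right of the hob; origin under it. Leave it.
- tin_a: Food tin, 76 mm wide, 110 mm high, loose behind the sliding jaw and the pan; origin under its centre. Leave it.
- garlic: Garlic bulb, 60 mm wide, 59 mm high, loose near the end block; origin under its centre. Leave it.
- spoon_b: Steel spoon, 201x43x14 mm, lying in front of the bar; origin under its middle. Leave it.
- salt_shaker: Glass salt shaker with a metal top, 44 mm wide, 90 mm high, in front of the bar near the fixed jaw; origin under its centre. Leave it.

How it is judged:
By the outcome, as a careful person would: the job done as asked, in the order asked, and still so for the second after the job is handed in, with the robot touching nothing.
It also fails if it takes over 32 s, if anything falls off the work surface, if the arm or the gripper's body presses on something with over 40 N, if the wrist force passes 120 N, or if a joint passes its speed limit or range.

## Working session

There is one attempt and no reset: what is moved stays moved. The work goes in short steps, Python scripts to look and compute and a tool call to move; the robot and the scene stay as the last step left them, time stands still between calls to the robot, and variables do not carry over. Pictures are saved under pics/ and viewed, at most 10 in all, crops included, and the job is handed in when it is done.

Besides the shell and the picture viewer there is one more tool, called after ">>>" by a JSON object that holds its "api" and its "payload", one argument or row to a line. servo_tool: Moves the arm, as the interface text tells. Its arguments: {"type":"object","properties":{"travel":{"type":"array"},"dr":{"type":"array"},"gripper":{"type":"array"},"grip_force":{"type":"number"}},"required":["travel","dr","gripper"]}

```bash
mkdir -p pics; ls
cat > h.py <<'E'
import numpy as np, cv2
from cell import observe, imaging, arm, spot_in
def cloud(p):
    z=p["range_z"]; K=p["K"]; v,u=np.mgrid[:z.shape[0],:z.shape[1]]
    P=np.stack([(u-K[0,2])/K[0,0]*z, -(v-K[1,2])/K[1,1]*z, -z, np.ones_like(z)],-1)
    W=P@np.linalg.inv(p["world_to_cam"]).T
    W=W[...,:3]; W[z<=0]=np.nan
    return W
E
python3 - <<'E'
from h import *
s=observe(); print({k:np.round(s[k],3) for k in s})
for n in("scene","top"):
    p=imaging.snapshot(n); cv2.imwrite(f"pics/{n}0.png",p["image"][...,::-1]); np.savez(f"{n}0.npz",**{k:p[k] for k in("image","range_z","K","world_to_cam")})
    W=cloud(p); print(n,p.keys(),p["K"].round(1).tolist())
    for l in("pan_stop","sliding_jaw","tab_top","thumb_block_face","end_block_face","milk_pan","garlic","tin_a"):
        for r in spot_in(p,l)[:2]:
            c,rr=int(r["box"][0]),int(r["box"][1]); print(l,np.round(r["box"]),round(r["p"],2),W[rr,c].round(3))
E
```

```text
pics
{'clock': np.float64(0.0), 'joint_pos': array([-1.4  ,  0.381,  1.298, -0.   ,  1.464, -0.215]), 'joint_vel': array([-0.   , -0.   , -0.   , -0.001,  0.   ,  0.   ]), 'effort': array([-1.0000e-03, -4.3794e+01, -2.2456e+01,  7.1000e-02,  3.5000e-02,
       -0.0000e+00]), 'position': array([ 0.207, -0.509,  0.238]), 'eef_rot': array([ 0.981,  0.192,  0.   , -0.001]), 'force': array([-0.277, -0.273,  0.027]), 'moment': array([ 0.013,  0.004, -0.008]), 'finger_force': np.float64(0.0), 'width': np.float64(1.004)}
scene dict_keys(['image', 'range_z', 'K', 'world_to_cam', 'shot']) [[504.3, 0.0, 281.2], [0.0, 504.3, 210.3], [0.0, 0.0, 1.0]]
pan_stop [294. 268. 131. 133.] 0.92 [ 0.556  0.023 -0.043]
sliding_jaw [302. 236.  70.  41.] 0.62 [ 0.601 -0.072 -0.042]
tab_top [323. 233.  16.  17.] 0.72 [nan nan nan]
thumb_block_face [300. 236.  71.  47.] 0.71 [ 0.609 -0.074 -0.046]
end_block_face [293. 271. 133. 135.] 0.82 [ 0.552  0.032 -0.042]
milk_pan [230. 274. 119.  77.] 0.72 [0.641 0.155 0.008]
tin_a [248. 208.  30.  48.] 0.65 [0.68  0.034 0.099]
tin_a [302. 206.  24.  19.] 0.44 [ 0.622 -0.097  0.039]
top dict_keys(['image', 'range_z', 'K', 'world_to_cam', 'shot']) [[404.9, 0.0, 282.7], [0.0, 404.9, 209.6], [0.0, 0.0, 1.0]]
pan_stop [269. 253. 175. 108.] 0.69 [0.51  0.025 0.039]
sliding_jaw [292. 230.  49.  60.] 0.61 [ 0.566 -0.031  0.   ]
sliding_jaw [271. 166.  32.  47.] 0.61 [0.691 0.01  0.105]
tab_top [296. 244.  23.  17.] 0.57 [ 0.523 -0.035  0.061]
thumb_block_face [290. 229.  52.  64.] 0.62 [ 0.567 -0.027 -0.004]
end_block_face [266. 250. 171. 104.] 0.95 [ 0.528  0.036 -0.045]
milk_pan [188. 217. 128.  64.] 0.58 [0.592 0.199 0.07 ]
milk_pan [295. 287.  83.  40.] 0.41 [ 0.432 -0.03  -0.002]
garlic [324. 197.  21.  24.] 0.79 [ 0.632 -0.107  0.046]
tin_a [271. 164.  35.  44.] 0.97 [0.696 0.012 0.106]
```

View pics/top0.png

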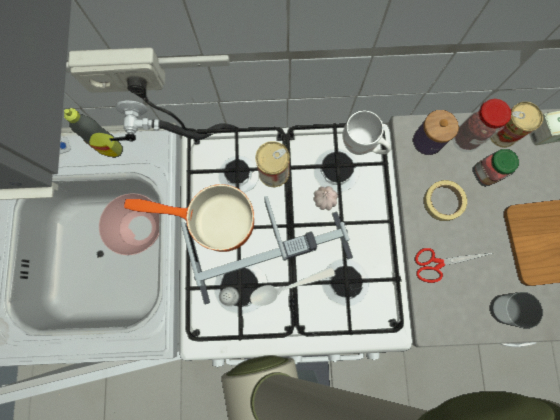

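View pics/scene0.png

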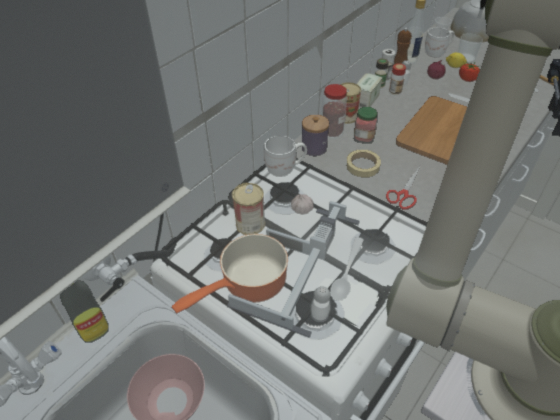

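Run:
```python
from h import *
d=np.load("top0.npz"); W=cloud(d)
im=d["image"][205:300,180:370,::-1]; cv2.imwrite("pics/topc.png",cv2.resize(im,None,fx=4,fy=4,interpolation=cv2.INTER_CUBIC))
# bar pixels: near line, z .037-.047
v,u=np.mgrid[:420,:560]
lv=275+(u-195)*(230-275)/(348-195)
m=(abs(v-lv)<9)&(u>200)&(u<345)
mb=m&(abs(W[...,2]-.042)<.004)
P=W[mb]; print(len(P)); 
for it in range(4):
    vx,vy,x0,y0=cv2.fitLine(P[:,:2].astype(np.float32),cv2.DIST_HUBER,0,.002,.001).ravel()
    e=(P[:,0]-x0)*vy-(P[:,1]-y0)*vx; P=P[abs(e)<.012]
if vy<0: vx,vy=-vx,-vy
print("y-axis",vx,vy,"pt",x0,y0,len(P), P[:,2].mean())
ax=np.array([vx,vy]); nx=np.array([vy,-vx])
near=(abs(v-lv)<40)&(u>185)&(u<360)&(W[...,2]>.03)
Q=W[near]; s=(Q[:,:2]-[x0,y0])@ax; t=(Q[:,:2]-[x0,y0])@nx
print("yaw",np.arctan2(-vx,vy))
for a in np.arange(-.26,.24,.006):
    k=(abs(s-a)<.003)&(abs(t)<.025)
    if k.sum(): print(round(a,3),k.sum(),"zmed",np.median(Q[k,2]).round(3),"zmax",Q[k,2].max().round(3),"t",t[k].min().round(3),t[k].max().round(3))
```

```text
951
y-axis -0.25630108 0.966597 pt 0.50202173 0.03390826 891 0.04114180423997094
yaw 0.25919348
-0.194 5 zmed 0.042 zmax 0.045 t -0.014 0.003
-0.188 49 zmed 0.047 zmax 0.053 t -0.022 0.021
-0.182 58 zmed 0.045 zmax 0.051 t -0.021 0.021
-0.176 23 zmed 0.041 zmax 0.043 t -0.009 0.009
-0.17 21 zmed 0.041 zmax 0.044 t -0.009 0.008
-0.164 24 zmed 0.041 zmax 0.045 t -0.009 0.009
-0.158 21 zmed 0.04 zmax 0.043 t -0.009 0.009
-0.152 23 zmed 0.041 zmax 0.043 t -0.009 0.009
-0.146 20 zmed 0.041 zmax 0.043 t -0.009 0.008
-0.14 23 zmed 0.041 zmax 0.043 t -0.009 0.008
-0.134 22 zmed 0.041 zmax 0.044 t -0.009 0.009
-0.128 24 zmed 0.041 zmax 0.045 t -0.009 0.009
-0.122 22 zmed 0.041 zmax 0.044 t -0.009 0.009
-0.116 18 zmed 0.069 zmax 0.072 t -0.018 0.016
-0.11 50 zmed 0.071 zmax 0.075 t -0.019 0.019
-0.104 55 zmed 0.071 zmax 0.075 t -0.019 0.019
-0.098 61 zmed 0.065 zmax 0.073 t -0.019 0.019
-0.092 44 zmed 0.06 zmax 0.066 t -0.019 0.018
-0.086 46 zmed 0.06 zmax 0.064 t -0.019 0.019
-0.08 49 zmed 0.061 zmax 0.065 t -0.019 0.019
-0.074 48 zmed 0.061 zmax 0.064 t -0.019 0.019
-0.068 48 zmed 0.06 zmax 
[... 1104 characters left out ...]
.048 t -0.009 0.009
0.082 24 zmed 0.04 zmax 0.044 t -0.009 0.009
0.088 24 zmed 0.041 zmax 0.045 t -0.009 0.009
0.094 23 zmed 0.041 zmax 0.044 t -0.009 0.009
0.1 22 zmed 0.04 zmax 0.044 t -0.009 0.008
0.106 25 zmed 0.041 zmax 0.044 t -0.009 0.008
0.112 23 zmed 0.041 zmax 0.044 t -0.009 0.009
0.118 24 zmed 0.041 zmax 0.044 t -0.009 0.009
0.124 23 zmed 0.041 zmax 0.043 t -0.009 0.009
0.13 23 zmed 0.041 zmax 0.044 t -0.009 0.008
0.136 23 zmed 0.041 zmax 0.043 t -0.009 0.007
0.142 23 zmed 0.04 zmax 0.042 t -0.008 0.009
0.148 24 zmed 0.041 zmax 0.045 t -0.009 0.009
0.154 66 zmed 0.041 zmax 0.045 t -0.02 0.025
0.16 31 zmed 0.04 zmax 0.043 t -0.019 0.024
0.166 1 zmed 0.035 zmax 0.035 t -0.002 -0.002
```

View pics/topc.png

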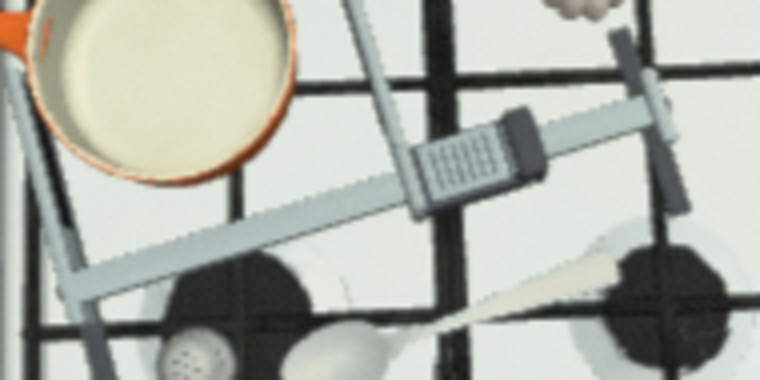

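The top view agrees with the depth fit. The bar runs from crop (70,285) to the end block at (655,100), with the tab at (460,165). That puts the tab centre at about (0.521, -0.037, 0.061), with about 65 mm left to the end block. I'll move above it with the fingers shut and the tool x axis along the bar.

>>> {"api": "servo_tool", "payload": {
  "travel": [
    [0.067,-0.0456,0],
    [0.067,-0.0456,0],
    [0.067,-0.0456,0],
    [0.067,-0.0456,0],
    [0.067,-0.0456,0],
    [0.067,-0.0456,0],
    [0.067,-0.0456,0],
    [0.067,-0.0456,0],
    [0.067,-0.0456,0],
    [0.067,-0.0456,0],
    [0.067,-0.0456,0],
    [0.067,-0.0456,0],
    [0.067,-0.0456,0],
    [0.067,-0.0456,0]
  ],
  "dr": [
    [0,0,0],
    [0,0,0],
    [0,0,0],
    [0,0,0],
    [0,0,0],
    [0,0,0],
    [0,0,0],
    [0,0,0],
    [0,0,0],
    [0,0,0],
    [0,0,0],
    [0,0,0],
    [0,0,0],
    [0,0,0]
  ],
  "gripper": [-1,-1,-1,-1,-1,-1,-1,-1,-1,-1,-1,-1,-1,-1]
}}

```text
clock: 2.3
position: [0.5221, -0.0357, 0.2389]
eef_rot: [0.981, 0.192, 0.0, 0.0]
force: [-0.4, -0.2, 0.2]
width: 0.006
finger_force: 0.0
```

>>> {"api": "servo_tool", "payload": {
  "travel": [
    [0,0,0],
    [0,0,0],
    [0,0,0],
    [0,0,0],
    [0,0,0],
    [0,0,0],
    [0,0,0],
    [0,0,0],
    [0,0,0],
    [0,0,0],
    [0,0,0],
    [0,0,0]
  ],
  "dr": [
    [0,0,-0.276],
    [0,0,-0.276],
    [0,0,-0.276],
    [0,0,-0.276],
    [0,0,-0.276],
    [0,0,-0.276],
    [0,0,-0.276],
    [0,0,-0.276],
    [0,0,-0.276],
    [0,0,-0.276],
    [0,0,0],
    [0,0,0]
  ],
  "gripper": [-1,-1,-1,-1,-1,-1,-1,-1,-1,-1,-1,-1]
}}

```text
clock: 3.5
position: [0.5214, -0.0373, 0.2388]
eef_rot: [0.611, 0.792, 0.0, 0.0]
force: [0.7, -0.5, 0.2]
width: 0.007
finger_force: 0.0
```

```bash
cat >> h.py <<'E'
def cloudw(p):
    z=p["range_z"]; K=p["K"]; v,u=np.mgrid[:z.shape[0],:z.shape[1]]
    a=(u-K[0,2])/K[0,0]; b=(v-K[1,2])/K[1,1]; th=np.hypot(a,b); t=np.tan(np.minimum(th,1.5))/np.maximum(th,1e-9)
    P=np.stack([a*t*z,-b*t*z,-z,np.ones_like(z)],-1)
    W=(P@np.linalg.inv(p["world_to_cam"]).T)[...,:3]; W[(z<=0)|(th>1.3)]=np.nan
    return W
O=np.array([.50202,.03391]); AX=np.array([-.2563,.9666]); NX=np.array([.9666,.2563])
E
python3 - <<'E'
from h import *
p=imaging.snapshot("wrist"); cv2.imwrite("pics/w0.png",p["image"][...,::-1])
W=cloudw(p)
for l in("tab_top","thumb_block_face","sliding_jaw"):
    for r in spot_in(p,l)[:2]:
        c,rr=int(r["box"][0]),int(r["box"][1]); print(l,np.round(r["box"]),round(r["p"],2),W[rr,c].round(3))
s=(W[...,:2]-O)@AX; t=(W[...,:2]-O)@NX
for a in np.arange(-.196,-.02,.004):
    k=(abs(s-a)<.002)&(abs(t)<.025)&(W[...,2]>.03)&(W[...,2]<.09)
    if k.sum(): print(round(a,3),k.sum(),np.median(W[k,2]).round(3),W[k,2].max().round(3),t[k].min().round(3),t[k].max().round(3))
q=observe()["position"]; print(q,(q[:2]-O)@AX,(q[:2]-O)@NX)
E
```

```text
tab_top [278. 187.  32.  43.] 0.63 [ 0.518 -0.037  0.062]
thumb_block_face [327. 188. 136.  82.] 0.82 [ 0.579 -0.034 -0.002]
sliding_jaw [327. 189. 138.  82.] 0.95 [ 0.58  -0.037 -0.003]
-0.148 14 0.042 0.042 -0.011 0.006
-0.144 49 0.042 0.044 -0.011 0.006
-0.14 49 0.042 0.043 -0.011 0.006
-0.136 55 0.042 0.044 -0.011 0.006
-0.132 55 0.042 0.044 -0.011 0.006
-0.128 48 0.042 0.043 -0.011 0.006
-0.116 55 0.071 0.072 -0.02 0.016
-0.112 125 0.072 0.073 -0.021 0.016
-0.108 146 0.072 0.074 -0.021 0.018
-0.104 147 0.072 0.073 -0.021 0.018
-0.1 316 0.067 0.074 -0.021 0.016
-0.096 55 0.061 0.063 -0.021 0.016
-0.092 133 0.062 0.064 -0.021 0.016
-0.088 127 0.062 0.065 -0.021 0.016
-0.084 124 0.062 0.064 -0.021 0.016
-0.08 135 0.062 0.064 -0.021 0.016
-0.076 137 0.062 0.064 -0.021 0.016
-0.072 139 0.062 0.063 -0.021 0.016
-0.068 136 0.062 0.064 -0.021 0.016
-0.064 132 0.062 0.064 -0.02 0.017
-0.06 130 0.062 0.064 -0.02 0.017
-0.056 140 0.062 0.064 -0.02 0.017
-0.052 166 0.061 0.063 -0.021 0.017
-0.048 82 0.057 0.068 -0.021 0.017
-0.044 165 0.069 0.072 -0.021 0.025
-0.04 318 0.068 0.072 -0.022 0.025
-0.036 70 0.042 0.07 -0.011 0.006
-0.032 68 0.042 0.044 -0.011 0.006
-0.028 63 0.042 0.044 -0.011 0.006
-0.024 55 0.042 0.044 -0.011 0.006
[ 0.52138254 -0.0373335   0.23876143] -0.07382658629850346 0.00045612074034789146
```

View pics/w0.png

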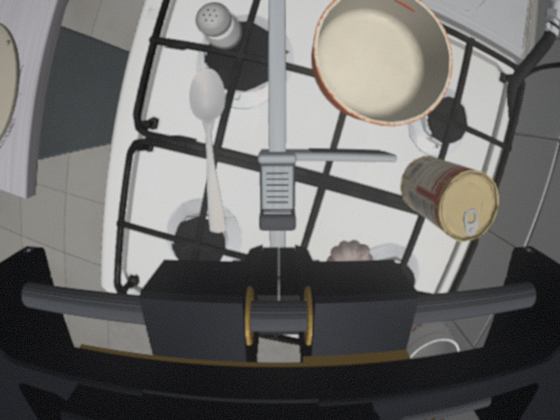

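The wrist view and the top view agree to about 2 mm. The tab, at (278,187), is up with its face at z 0.062; the thumb block sits below it at row 218 and the guard above it. Next I'll lower to just above the tab.

>>> {"api": "servo_tool", "payload": {
  "travel": [
    [-0.008,-0.001,0.04],
    [-0.008,-0.001,0.04],
    [0,0,0.04],
    [0,0,0.04],
    [0,0,0.04],
    [0,0,0.04],
    [0,0,0.04],
    [0,0,0.04],
    [0,0,0.008],
    [0,0,0.004],
    [0,0,0.004],
    [0,0,0]
  ],
  "dr": [
    [0,0,0],
    [0,0,0],
    [0,0,0],
    [0,0,0],
    [0,0,0],
    [0,0,0],
    [0,0,0],
    [0,0,0],
    [0,0,0],
    [0,0,0],
    [0,0,0],
    [0,0,0]
  ],
  "gripper": [-1,-1,-1,-1,-1,-1,-1,-1,-1,-1,-1,-1]
}}

```text
clock: 4.9
position: [0.5228, -0.0454, 0.0714]
eef_rot: [0.609, 0.793, 0.0, 0.001]
force: [0.4, -0.4, -0.4]
width: 0.005
finger_force: 0.0
```

>>> {"api": "servo_tool", "payload": {
  "travel": [
    [0,0,0.004],
    [0,0,0.004],
    [0,0,0.004],
    [0,0,0.004],
    [0,0,0.004],
    [0,0,0.004],
    [0,0,0.004],
    [0,0,0]
  ],
  "dr": [
    [0,0,0],
    [0,0,0],
    [0,0,0],
    [0,0,0],
    [0,0,0],
    [0,0,0],
    [0,0,0],
    [0,0,0]
  ],
  "gripper": [-1,-1,-1,-1,-1,-1,-1,-1]
}}

```text
clock: 5.7
position: [0.5225, -0.0454, 0.0568]
eef_rot: [0.609, 0.793, 0.0, 0.0]
force: [-0.7, 1.4, 4.4]
width: 0.004
finger_force: 2.4
```

>>> {"api": "servo_tool", "payload": {
  "travel": [
    [0,0,0.002],
    [0,0,0.001],
    [0,0,0.001],
    [0,0,0]
  ],
  "dr": [
    [0,0,0],
    [0,0,0],
    [0,0,0],
    [0,0,0]
  ],
  "gripper": [-1,-1,-1,-1]
}}

```text
clock: 6.1
position: [0.5226, -0.0453, 0.0553]
eef_rot: [0.609, 0.793, 0.0, 0.0]
force: [-1.3, -0.4, 9.5]
width: 0.008
finger_force: 4.3
```

>>> {"api": "servo_tool", "payload": {
  "travel": [
    [-0.006,0,0],
    [-0.006,0,0],
    [-0.006,0,0],
    [-0.006,0,0],
    [-0.006,0,0],
    [-0.006,0,0],
    [-0.006,0,0],
    [-0.006,0,0],
    [-0.006,0,0],
    [-0.006,0,0],
    [0,0,0]
  ],
  "dr": [
    [0,0,0],
    [0,0,0],
    [0,0,0],
    [0,0,0],
    [0,0,0],
    [0,0,0],
    [0,0,0],
    [0,0,0],
    [0,0,0],
    [0,0,0],
    [0,0,0]
  ],
  "gripper": [-1,-1,-1,-1,-1,-1,-1,-1,-1,-1,-1]
}}

```text
clock: 7.2
position: [0.5303, -0.0745, 0.0553]
eef_rot: [0.609, 0.793, 0.0, 0.0]
force: [-2.7, 0.1, 8.6]
width: 0.002
finger_force: 4.4
```

>>> {"api": "servo_tool", "payload": {
  "travel": [
    [-0.008,0,0],
    [-0.008,0,0],
    [-0.008,0,0],
    [-0.008,0,0],
    [-0.008,0,0],
    [-0.008,0,0],
    [-0.008,0,0],
    [-0.008,0,0],
    [-0.006,0,0],
    [0,0,0]
  ],
  "dr": [
    [0,0,0],
    [0,0,0],
    [0,0,0],
    [0,0,0],
    [0,0,0],
    [0,0,0],
    [0,0,0],
    [0,0,0],
    [0,0,0],
    [0,0,0]
  ],
  "gripper": [-1,-1,-1,-1,-1,-1,-1,-1,-1,-1]
}}

```text
clock: 8.2
position: [0.5393, -0.1084, 0.0554]
eef_rot: [0.609, 0.793, 0.0, 0.0]
force: [-2.4, -0.9, 9.1]
width: 0.005
finger_force: 4.3
```

>>> {"api": "servo_tool", "payload": {
  "travel": [
    [-0.004,0,0],
    [-0.004,0,0],
    [-0.003,0,0],
    [0,0,0]
  ],
  "dr": [
    [0,0,0],
    [0,0,0],
    [0,0,0],
    [0,0,0]
  ],
  "gripper": [-1,-1,-1,-1]
}}

```text
clock: 8.6
position: [0.5403, -0.1123, 0.0552]
eef_rot: [0.609, 0.793, 0.001, -0.001]
force: [-3.2, 6.9, 9.6]
width: 0.005
finger_force: 5.0
```

>>> {"api": "servo_tool", "payload": {
  "travel": [
    [-0.003,0,0],
    [-0.003,0,0],
    [-0.002,0,0],
    [0,0,0]
  ],
  "dr": [
    [0,0,0],
    [0,0,0],
    [0,0,0],
    [0,0,0]
  ],
  "gripper": [-1,-1,-1,-1]
}}

```text
clock: 9.0
position: [0.5412, -0.1154, 0.0553]
eef_rot: [0.609, 0.793, 0.001, -0.001]
force: [-3.3, 10.7, 11.2]
width: 0.002
finger_force: 6.6
```

Run:
```python
from h import *
q=observe(); print(q["position"],q["force"],(q["position"][:2]-O)@AX)
p=imaging.snapshot("top"); W=cloud(p); cv2.imwrite("pics/top1.png",cv2.resize(p["image"][195:300,180:380,::-1],None,fx=4,fy=4))
p=imaging.snapshot("scene"); cv2.imwrite("pics/sc1.png",cv2.resize(p["image"][150:300,200:400,::-1],None,fx=4,fy=4,interpolation=cv2.INTER_CUBIC))
```

```text
[ 0.54115795 -0.11539584  0.05525209] [-3.27023816 10.69556592 11.24434733] -0.15435008247926144
```

View pics/sc1.png

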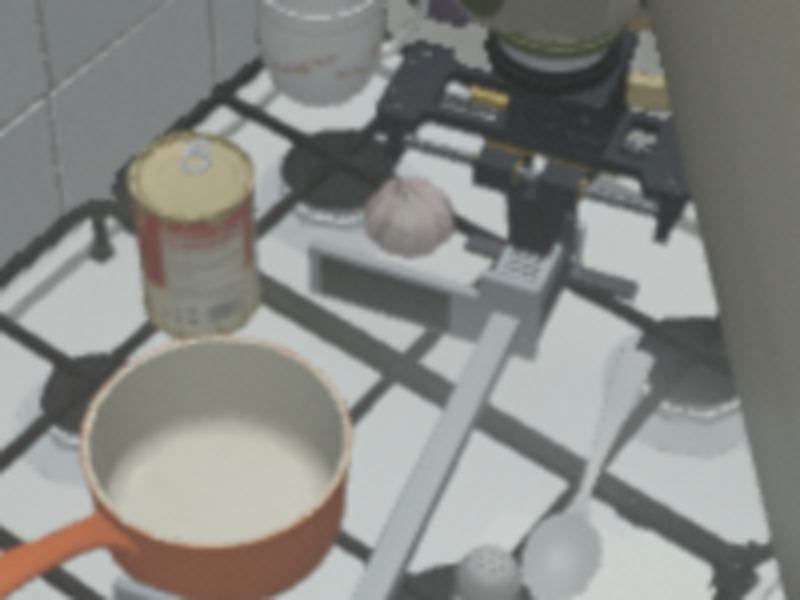

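```bash
cat > m.py <<'E'
from h import *
for n in("scene","top"):
    p=imaging.snapshot(n); W=cloud(p); s=(W[...,:2]-O)@AX; t=(W[...,:2]-O)@NX
    k=(t>.03)&(t<.12)&(W[...,2]>.03)&(W[...,2]<.055)&(s<-.02)&(s>-.13)
    if n=="top": k&=W[...,2]>.044
    print(n,"plate s pct",k.sum(),np.percentile(s[k],[5,25,50,75,95]).round(4))
    k=(abs(t)<.02)&(W[...,2]>.064)&(W[...,2]<.074)&(s<-.02)&(s>-.2)
    if k.sum(): print("tops",k.sum(),np.percentile(s[k],[2,25,50,75,98]).round(4))
    for a in ("garlic",):
        for r in spot_in(p,a)[:1]: print(a,r["p"],W[int(r["box"][1]),int(r["box"][0])].round(3))
E
python3 m.py
python3 - <<'E'
from h import *
d=np.load("top0.npz"); W=cloud(d); s=(W[...,:2]-O)@AX; t=(W[...,:2]-O)@NX
k=(t>.03)&(t<.12)&(W[...,2]>.044)&(W[...,2]<.055)&(s<-.02)&(s>-.13)
print("start top",k.sum(),np.percentile(s[k],[5,25,50,75,95]).round(4))
E
```

```text
scene plate s pct 292 [-0.1101 -0.1053 -0.1034 -0.102  -0.1006]
tops 104 [-0.1658 -0.1443 -0.1097 -0.1051 -0.1018]
garlic 0.83 [ 0.62  -0.094  0.039]
top plate s pct 131 [-0.111  -0.1085 -0.1057 -0.1033 -0.1014]
start top 170 [-0.045  -0.043  -0.0406 -0.0382 -0.0362]
```

>>> {"api": "servo_tool", "payload": {
  "travel": [
    [-0.004,0,0],
    [-0.004,0,0],
    [0,0,0],
    [0,0,0]
  ],
  "dr": [
    [0,0,0],
    [0,0,0],
    [0,0,0],
    [0,0,0]
  ],
  "gripper": [-1,-1,-1,-1]
}}

```text
clock: 9.7
position: [0.5412, -0.1156, 0.0552]
eef_rot: [0.609, 0.793, 0.003, -0.004]
force: [-4.7, 28.9, 17.5]
width: 0.004
finger_force: 15.3
```

```bash
python3 m.py
```

```text
scene plate s pct 287 [-0.11   -0.1056 -0.1035 -0.1022 -0.1005]
tops 100 [-0.1659 -0.1446 -0.1091 -0.1044 -0.1016]
garlic 0.54 [ 0.622 -0.098  0.038]
top plate s pct 135 [-0.111  -0.1087 -0.1059 -0.1037 -0.1019]
garlic 0.42 [ 0.612 -0.046  0.05 ]
```

The jaw is at the hard stop: force rose to 29 N with no further motion. I'll ease the push, then lift straight up.

>>> {"api": "servo_tool", "payload": {
  "travel": [
    [0.003,0,0],
    [0.003,0,0],
    [0,0,0],
    [0,0,-0.006],
    [0,0,-0.008],
    [0,0,-0.01],
    [0,0,-0.014],
    [0.002,0,-0.02],
    [0,0,-0.04],
    [0,0,-0.06],
    [0,0,-0.06],
    [0,0,-0.06],
    [0,0,0],
    [0,0,0]
  ],
  "dr": [
    [0,0,0],
    [0,0,0],
    [0,0,0],
    [0,0,0],
    [0,0,0],
    [0,0,0],
    [0,0,0],
    [0,0,0],
    [0,0,0],
    [0,0,0],
    [0,0,0],
    [0,0,0],
    [0,0,0],
    [0,0,0]
  ],
  "gripper": [-1,-1,-1,-1,-1,-1,-1,-1,-1,-1,-1,-1,-1,-1]
}}

```text
clock: 11.3
position: [0.5417, -0.1174, 0.1941]
eef_rot: [0.609, 0.793, 0.0, 0.001]
force: [-0.6, 0.4, -0.5]
width: 0.008
finger_force: 0.0
```

```bash
python3 m.py
python3 - <<'E'
from h import *
p=imaging.snapshot("wrist"); cv2.imwrite("pics/w1.png",p["image"][...,::-1]); W=cloudw(p)
s=(W[...,:2]-O)@AX; t=(W[...,:2]-O)@NX
for a in np.arange(-.2,-.088,.004):
    k=(abs(s-a)<.002)&(abs(t)<.018)&(W[...,2]>.03)&(W[...,2]<.09)
    if k.sum(): print(round(a,3),k.sum(),np.median(W[k,2]).round(4))
p=imaging.snapshot("top")
for l in ("milk_pan","mug_b","tin_a","garlic","spoon_b","salt_shaker"): print(l,[(np.round(r["box"]),round(r["p"],2)) for r in spot_in(p,l)[:1]])
E
```

```text
scene plate s pct 288 [-0.1102 -0.1051 -0.1034 -0.102  -0.1003]
tops 183 [-0.1799 -0.1677 -0.153  -0.1075 -0.1015]
garlic 0.73 [ 0.622 -0.097  0.039]
top plate s pct 111 [-0.1108 -0.1086 -0.1058 -0.1033 -0.1015]
-0.196 6 0.0401
-0.192 72 0.0476
-0.188 6 0.0481
-0.18 137 0.0714
-0.176 176 0.0718
-0.172 175 0.0719
-0.168 198 0.0716
-0.164 304 0.0626
-0.16 144 0.0618
-0.156 155 0.0622
-0.152 181 0.0619
-0.148 160 0.0622
-0.144 171 0.0619
-0.14 176 0.0622
-0.136 187 0.0621
-0.132 157 0.0618
-0.128 191 0.062
-0.124 177 0.062
-0.12 174 0.062
-0.116 188 0.0602
-0.112 162 0.0693
-0.108 184 0.07
-0.104 252 0.0658
-0.1 79 0.0418
-0.096 100 0.042
-0.092 80 0.0421
-0.088 99 0.0419
milk_pan [(array([189., 217., 132.,  68.]), 0.57)]
mug_b [(array([368., 130.,  50.,  42.]), 0.92)]
tin_a [(array([271., 165.,  35.,  46.]), 0.95)]
garlic [(array([297., 203.,  10.,  28.]), 0.54)]
spoon_b [(array([266., 295.,  28.,  25.]), 0.85)]
salt_shaker [(array([229., 299.,  22.,  15.]), 0.52)]
```

View pics/w1.png

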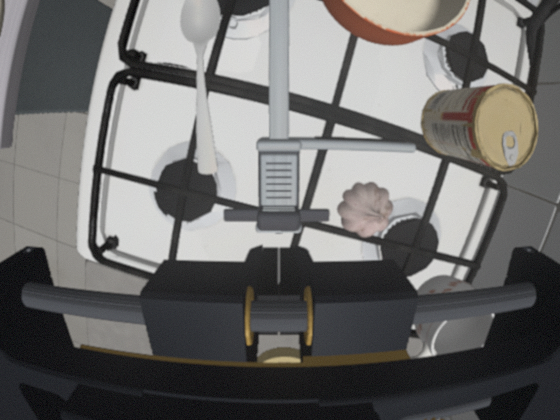

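The wrist view shows the jaw against the end block at (278,222). The tab at (279,180) is back up at z 0.062, and the garlic at (365,208), the tin and the pan haven't moved. I'm handing the job in.

```bash
python3 -c "
from cell import arm; print(arm.sign_off())"
```

```text
the job is handed in; nothing more can be done
None
```

The sliding jaw is pushed all the way back against the end block, the tab has sprung up again, the pan and the other things look undisturbed in the pictures, and the job was handed in at about 11.5 s.

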